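# Clip the cleaner's battery into its desk charger

### The job

Fit the black battery pack into the white charger on the desk so that it will charge: slip its tongue under the charger's lip at the low end of the sloping bay, between the two side guides, which the last user may have left off-centre, then press the other end down until the sprung catch snaps over it and the pack sits flat and fully home. Let go of it, and leave the computer mouse, the spray bottle and the pen cup where they stand.

Things in the scene. Friction and masses are not known exactly. Their poses are not given: they have to be found in the camera images.
- battery: Black battery pack, about 250 g, flat on the desk. Origin: middle of its underside; z up out of its top, x along it from tongue end to ledge end. Main block x -31 to 35 mm, y -23 to 23, 30 high; grip it across its 46 mm width. Foot of the -x end: tongue out to x = -41. Foot of the +x end: shorter ledge out to x = 41. Both 34 wide, 8 thick. Three thin grey ribs cross the top near the ledge end.
- battery_tongue (a point): Middle of the bottom edge of the tongue's tip (battery x = -41 mm, y = 0, z = 0); same axes as the battery.
- charger: White wedge-shaped desk charger, fixed to the desk, 112 by 98 mm in plan, about 82 mm high at its high end. Origin: middle of its base, on the desk; x points level from the low end to the high end, z up.
- bay: The charger's pocket. Origin in the middle of its floor, 44 mm above the desk; axes are those of the battery when home: x runs up the 25 degree slope from lip end to catch end, z square to the floor. Toe wall face at x = -42 mm. Heel wall face at x = 42, 13 high, beside the catch. There is no room to lower the pack level: tongue first, with the ledge end raised some 15 degrees from the floor.
- bay_lip (a point): Middle of the lower edge of the lip (bay x = -37, y = 0, z = 10.5 mm; axes of the bay). The lip hangs from the toe wall over the floor, 56 mm wide, its top at z = 14.5. With the pack pitched 15 degrees, the tongue's tip can touch the floor at about x = -30 (the ledge then clears the catch) and slide some 9 to 12 mm under the lip to the toe wall.
- bay_middle (a point): Middle of the bay floor (bay origin, axes of the bay). Two grey side guides, 8 mm thick, 10 high, x = -30 to 36, stand on the floor with 48.5 mm between them (1.25 mm play each side of the pack). They are one stiff slide (80 N to shift) that stands up to 10 mm to either side of the middle along y, wherever the last user left it; no reading tells where: feel or look for it.
- bay_contact (a point): Top of a sprung brass contact block in the floor (10 by 18 mm, at bay x = 25, y = 0, z = 4 mm when free). It pushes up with 1.5 N, 2.5 N when pressed flush, and moves with what presses it. It lifts the ledge end of the pack, which does not lie down unless the catch holds it.
- catch (a joint): Slide of the grey sprung catch at the high end, in m: 0 = fully forward (over the ledge, or bay empty), up to 0.007 pushed back along the bay's +x. It springs forward with 2.5 N at 0, growing 0.25 N per mm; the ledge pushes it back about 4 mm as it passes. Pressing the ledge past it takes about 8 to 20 N on the pack's top near that end.
- catch_nose (a point): Foremost point of the catch's nose: bay x = 37, y = 0, z = 10 mm when forward. 16 mm wide; its bevelled face rises away to x = 41 at z = 17 mm (top of the catch); its flat underside is 9 mm above the floor, 1 mm over the ledge of a pack that is home. The middle of the pack's top at its ledge end (pack x = 24, 30 mm up) is a good place to press.
- mouse: Black computer mouse, 100 x 58 x 33 mm, a bystander. Origin: middle of its underside.
- spray_bottle: White spray bottle with a blue head, 78 mm across, 226 mm high, a bystander. Origin: middle of its underside.
- pen_cup: Black cup of pens, 76 mm across, 150 mm high with its pens, a bystander. Origin: middle of its underside.
Not all that is in view belongs to the job. Leave any orange look-alike of the battery alone.

How it is judged:
By the outcome, as a careful person would: the job done as asked, in the order asked, and still so for the second after the job is handed in, with the robot touching nothing.
It also fails if it takes over 61 s, if anything falls off the work surface, if the arm or the gripper's body presses on something with over 40 N, if the wrist force passes 120 N, or if a joint passes its speed limit or range.

### The arm

A 6-joint arm with a two-finger parallel gripper is mounted at the origin on the work surface. World frame = base frame: x ahead of the robot, y to its left, z up, the work surface at z = 0. Lengths are in mm, angles in rad, forces in N, time in s.
With the tool pointing down it reaches from about 275 to 750 mm from the base axis. Payload 10.2 kg.
Tool frame: the origin (TCP) lies at the very end of the fingers, on their centre line; the grasp point (between the pads) lies 19 mm behind it; z points along the fingers, y is the line along which they close (so a half turn about z gives the same grasp; the last joint's range is limited). The gripper opens to 85 mm and grips with 20 to 120 N. Pads are 22 mm wide; open, the fingers measure 114 mm over their backs; the gripper's body (76 mm by 85 mm) begins 54 mm behind the grasp point. The pads swing forward as they close: fully open they stand 13 mm farther back than shut.
Start: joints at [-1.353, 0.313, 1.498, -0, 1.331, -0.223], TCP at [223.987, -474.827, 231.294] pointing down, gripper open.
Joint ranges: [-2.94, 2.94], [-0.97, 2.17], [0.19, 2.56], [-1.23, 4.37], [0.02, 3.11], [-2.88, 2.88]. Speed limits (rad/s): [2.39, 2.39, 3.01, 3.14, 3.14, 3.14].

### API

Orientations are given as a unit quaternion [w, x, y, z].
In Python, from rig import ctrl gives the robot as it stands.
- The arm moves only by the tool step_arm, never from a script. Its argument "increments" is a list of rows, each a list of 3 entries, a list of its own where there are three numbers: the shift along the tool's x, y, z in cm, then the turn, a rotation vector about the tool's x, y, z in degrees, then the opening in per cent of the stroke, from 0 (shut) to 100 (fully open). A call has 1 to 8 rows; each row is the pose to reach, as a shift and turn from the pose commanded when the call began, along the tool's axes at that moment; what a row does not reach only later rows make up. A row lasts 1/8 s, in which the tool goes at most 62.5 mm and 10.7 degrees, less where a joint would pass 70% of its speed; a pose out of reach is approached as far as the arm can. A call with a gripper value outside its range is refused whole. The fingers move at their own pace and stop on an object; "squeeze" is the grip in N (left out, the last holds). Time passes only in rows, so rows that repeat a pose let the fingers close. It gives the time, the measured TCP pose, the force, the opening and the grip force at its end, in the units of the state.
- ctrl.sense(): the state, without advancing time (a new reading comes with each control period).
- ctrl.capture(name): name is "scene" or "top" or "wrist"; returns a dict with "img" (400x640x3 uint8, red, green, blue), "fx", "fy", "cx", "cy" (pixels), "k1" (the pictures are not rectified: a ray, as slopes to the right and down, at radius r is drawn at 1 + k1 r^2 times it, then the intrinsics apply), "extrinsics" (4x4, takes a point from camera to world coordinates). Camera axes: x right, y down, z forward; pixel columns grow to the right and rows downward; lengths in mm; the calibration is good to about 2 mm. A picture is of the moment at which its call begins. There is no depth.
- ctrl.finish_job(): hands the job in; it is judged then, once.
The state is a dict: "time_s": time; "joints": joint angles; "dq": joint speeds; "tau": joint torques, N m; "eef_pos": TCP position; "ee_rot": TCP orientation; "force": force on the tool from outside, world axes, zero at the start; "wrist_torque": the same for the moment, N m; "grip_width": opening from 0.0 (shut) to 1.0 (fully open); "grip_force": force on a finger pad.
Only numpy, scipy, OpenCV 4.12 (cv2) and the standard library are available. Lean on these libraries where they do the work, as an engineer would, in place of code of your own. Each camera call takes 0.05 s, during which the arm holds its last target. There are 200 camera calls.

## Working session

There is one attempt and no reset: what is moved stays moved. The work goes in short steps, Python scripts to look and compute and a tool call to move; the robot and the scene stay as the last step left them, time stands still between calls to the robot, and variables do not carry over. Pictures are saved under pics/ and viewed, at most 12 in all, crops included, and the job is handed in when it is done.

Besides the shell and the picture viewer there is one more tool, called as name([rows], argument=value, ...), one row to a line, values as JSON. step_arm: Moves the arm, as the interface text tells. Its arguments: {"type":"object","properties":{"increments":{"type":"array"},"squeeze":{"type":"number"}},"required":["increments"]}

```bash
mkdir -p pics; ls; cat > h.py <<'E'
import numpy as np, cv2
from rig import ctrl
from scipy.spatial.transform import Rotation as R
def save(c,n): cv2.imwrite(f'pics/{n}.png',c['img'][:,:,::-1])
def ray(c,u,v):
    K=np.array([[c['fx'],0,c['cx']],[0,c['fy'],c['cy']],[0,0,1.]])
    d=np.array([(u-c['cx'])/c['fx'],(v-c['cy'])/c['fy']]); p=d.copy()
    for _ in range(20): p=d/(1+c['k1']*(p@p))
    E=np.array(c['extrinsics']); r=E[:3,:3]@np.array([p[0],p[1],1]); return E[:3,3],r/np.linalg.norm(r)
def plane(c,u,v,z):
    o,r=ray(c,u,v); return o+r*(z-o[2])/r[2]
def proj(c,P):
    E=np.array(c['extrinsics']); q=E[:3,:3].T@(np.asarray(P,float)-E[:3,3]); s=q[:2]/q[2]; s=s*(1+c['k1']*(s@s))
    return np.array([c['fx']*s[0]+c['cx'],c['fy']*s[1]+c['cy']])
def tri(obs):
    A=np.zeros((3,3));b=np.zeros(3)
    for c,u,v in obs:
        o,r=ray(c,u,v);M=np.eye(3)-np.outer(r,r);A+=M;b+=M@o
    return np.linalg.solve(A,b)
def st():
    s=ctrl.sense(); return s
E
python3 - <<'E'
from h import *
import pickle
a=ctrl.capture('scene');b=ctrl.capture('top')
pickle.dump((a,b),open('ab.pkl','wb'))
im=np.vstack([a['img'],b['img']])[:,:,::-1]
save(a,'s0');save(b,'t0')
for c in(a,b): print(c['fx'],c['k1'],np.round(c['extrinsics'],3).tolist())
s=st();print(s['eef_pos'],s['ee_rot'],s['force'],s['time_s'])
E
```

```text
pics
437.22626778499904 -0.11543851552386468 [[-0.538, 0.458, -0.708, 1592.718], [0.843, 0.287, -0.455, 649.919], [-0.005, -0.841, -0.541, 848.608], [0.0, 0.0, 0.0, 1.0]]
411.20249568910793 -0.029981758413369607 [[-0.018, -0.989, 0.147, 412.233], [-1.0, 0.021, 0.021, -25.238], [-0.024, -0.147, -0.989, 1343.319], [0.0, 0.0, 0.0, 1.0]]
[ 223.92886413 -474.59449834  230.786488  ] [-5.96333961e-04  9.75808901e-01  2.18624410e-01 -7.39305116e-06] [-0.07501851  0.08863231 -0.20558533] 0.1
```

View pics/s0.png

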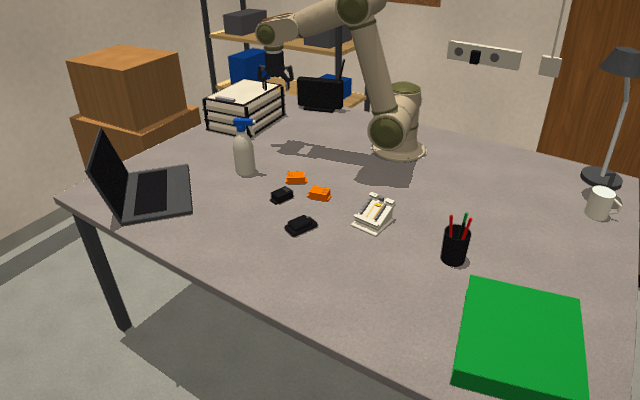

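View pics/t0.png

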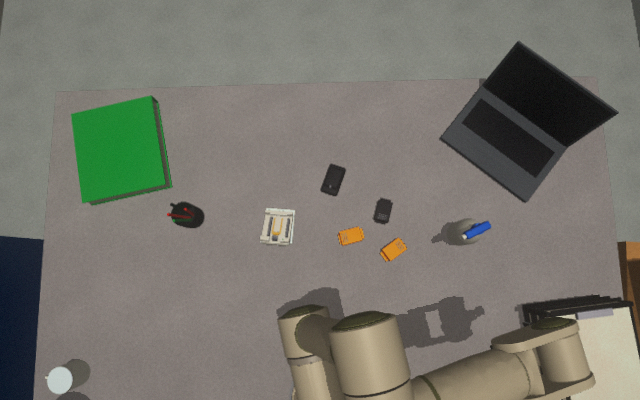

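Candidates in the top view are a black block at (383,211), a black mouse at (333,180), and orange look-alikes at (350,236) and (393,249). The black block at (383,211), which is (282,195) in the scene view, fits the battery. The charger is at (278,227). I'll check a close crop.

```bash
python3 - <<'E'
from h import *
import pickle
a,b=pickle.load(open('ab.pkl','rb'))
f=lambda c,u,v,w,h:cv2.resize(c['img'][v-h:v+h,u-w:u+w,::-1],(390,290),interpolation=cv2.INTER_CUBIC)
cv2.imwrite('pics/crop.png',np.vstack([np.hstack([f(b,383,211,20,15),f(a,282,195,20,15)]),np.hstack([f(b,278,227,27,20),f(a,375,213,34,25)])]))
print(plane(b,383,211,30),plane(a,282,193,30),plane(b,278,227,50),plane(a,375,213,50))
g=cv2.cvtColor(b['img'],cv2.COLOR_RGB2GRAY)
m=(g[190:230,365:402]<60).astype(np.uint8)
cs,_=cv2.findContours(m,0,2);c=max(cs,key=cv2.contourArea);print(cv2.minAreaRect(c),cv2.contourArea(c))
E
```

```text
[ 577.23399352 -190.26861974   30.        ] [ 589.77958704 -177.49010961   30.        ] [530.7737065  145.25104945  50.        ] [551.79957841 165.97348332  50.        ]
((17.561796188354492, 20.898876190185547), (14.690820693969727, 23.835107803344727), 12.994616508483887) 300.0
```

View pics/crop.png

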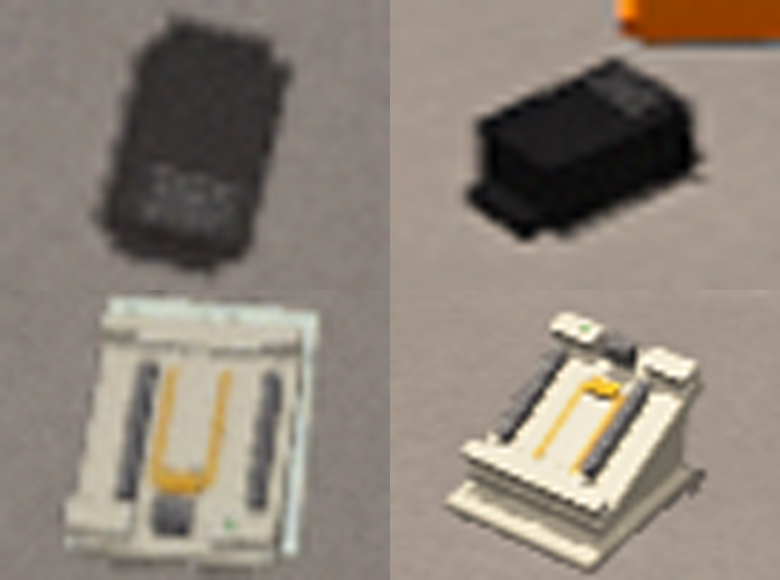

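The crop confirms the black pack with its ribs at the lower left, so its ledge end is toward the robot. The charger's catch is also on the robot side, and its grey guides are visible. I'm moving above the battery.

step_arm([
  [[17.6,-23.2,-3],[0,0,20],100],
  [[17.6,-23.2,-3],[0,0,20],100],
  [[17.6,-23.2,-3],[0,0,38],100],
  [[17.6,-23.2,-3],[0,0,38],100],
  [[30,-17.3,-3],[0,0,38],100],
  [[44.3,-10.6,-3],[0,0,38],100],
  [[44.3,-10.6,-3],[0,0,38],100],
  [[44.3,-10.6,-3],[0,0,38],100],
])

```text
time_s: 1.1
eef_pos: [524.0, -195.0, 260.4]
ee_rot: [0.0, 0.994, -0.111, -0.0]
force: [0.8, -0.8, 0.4]
grip_width: 0.997
grip_force: 0.0
```

step_arm([
  [[0,0,0],[0,0,0],100],
  [[0,0,0],[0,0,0],100],
  [[0,0,0],[0,0,0],100],
])

```text
time_s: 1.48
eef_pos: [521.1, -196.1, 261.3]
ee_rot: [0.0, 0.994, -0.111, 0.0]
force: [-0.7, -0.0, 0.3]
grip_width: 1.003
grip_force: 0.0
```

```bash
python3 - <<'E'
from h import *
import pickle
w=ctrl.capture('wrist');save(w,'w1');pickle.dump(w,open('w1.pkl','wb'))
s=st();print(s['eef_pos'],s['ee_rot'],s['joints'],s['time_s']);print(w['fx'],w['k1'],np.round(w['extrinsics'],3).tolist())
print(proj(w,[577,-190,30]))
E
```

```text
[ 521.16936767 -196.11765537  261.38612958] [ 2.35685669e-04  9.93758740e-01 -1.11549800e-01  3.90554644e-04] [-5.70279664e-01  3.64176839e-01  1.34827607e+00 -7.77565531e-05
  1.42823068e+00  1.22409259e+00] 1.525
356.5163846384452 -0.009196889206994968 [[-0.222, -0.922, -0.317, 603.515], [-0.975, 0.21, 0.072, -214.963], [0.001, 0.325, -0.946, 402.69], [0.0, 0.0, 0.0, 1.0]]
[301.36870638 108.92069595]
```

View pics/w1.png

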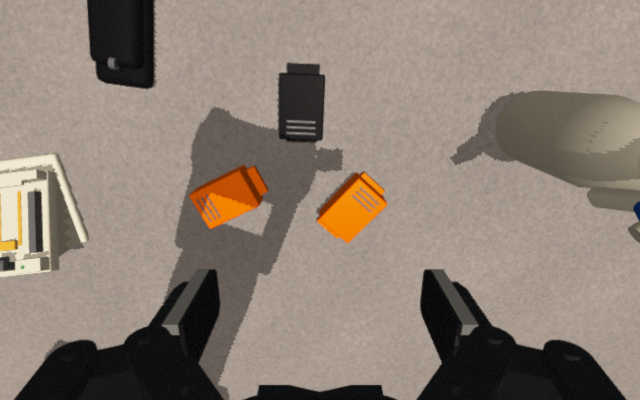

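The wrist view shows the black pack at (302,103), with its ribs at the near end (302,128) and its tongue at (303,69). I'll estimate its position and compute the move.

```bash
cat >> h.py <<'E'
def darkrect(c,uv,thr=70,win=80):
    g=c['img'].max(axis=2); u,v=map(int,uv); m=(g<thr).astype(np.uint8)
    x0,y0,x1,y1=max(0,u-win),max(0,v-win),min(640,u+win),min(400,v+win)
    mm=np.zeros_like(m);mm[y0:y1,x0:x1]=m[y0:y1,x0:x1]
    mm=cv2.morphologyEx(mm,cv2.MORPH_CLOSE,np.ones((9,9)))
    mm=cv2.morphologyEx(mm,cv2.MORPH_OPEN,np.ones((3,3)))
    n,l,s,ce=cv2.connectedComponentsWithStats(mm)
    k=l[v,u]; return l==k,s[k],ce[k]
def tool(d,yaw=None):
    s=st();q=s['ee_rot'];M=R.from_quat([q[1],q[2],q[3],q[0]]).as_matrix();return M.T@np.asarray(d,float)/10
E
python3 - <<'E'
from h import *
import pickle
w=pickle.load(open('w1.pkl','rb'))
m,s,ce=darkrect(w,(302,103));print(s,ce)
for v in range(62,146,4): 
    x=np.where(m[v])[0]; print(v,x.min() if len(x) else 0,x.max() if len(x) else 0,end='; ')
for uv in[(279,74),(325,74),(323,135),(279,135)]: print(plane(w,*uv,30))
E
```

```text
[ 279   64   46   79 3309] [300.97884557 103.29404654]
62 0 0; 66 287 318; 70 287 318; 74 280 318; 78 279 324; 82 279 324; 86 279 324; 90 279 323; 94 279 323; 98 279 323; 102 279 323; 106 279 323; 110 279 322; 114 279 322; 118 279 322; 122 279 322; 126 279 322; 130 279 322; 134 279 321; 138 280 321; 142 310 314; [ 614.56240523 -176.47032224   30.        ]
[ 604.45110025 -220.76286222   30.        ]
[ 546.28965582 -205.65920631   30.        ]
[ 556.48887649 -160.97575345   30.        ]
```

step_arm([
  [[5.4,-1.8,10],[0,0,2],100],
  [[5.4,-1.8,10],[0,0,2],100],
  [[5.4,-1.8,10],[0,0,2],100],
  [[5.4,-1.8,10],[0,0,2],100],
  [[5.4,-1.8,10],[0,0,2],100],
])

```text
time_s: 2.15
eef_pos: [578.7, -190.8, 163.1]
ee_rot: [0.001, 0.992, -0.129, 0.002]
force: [-0.3, -0.7, 0.1]
grip_width: 1.003
grip_force: 0.0
```

```bash
python3 - <<'E'
from h import *
import pickle
w=pickle.load(open('w1.pkl','rb'));v=ctrl.capture('wrist');save(v,'w2');pickle.dump(v,open('w2.pkl','wb'))
s=st();print(s['eef_pos'],s['ee_rot'])
uv=proj(v,[577.6,-190.2,30]);print(uv)
m,sx,ce=darkrect(v,uv);print(sx,ce)
for r in range(sx[1],sx[1]+sx[3],6):
    x=np.where(m[r])[0];print(r,x.min(),x.max(),end='; ')
E
```

```text
[ 578.69100311 -190.68247067  162.76554774] [ 6.19226141e-04  9.91694362e-01 -1.28606708e-01  1.49100552e-03]
[318.95798476 189.19902088]
[ 290  130   58   95 5141] [318.02081307 178.23944758]
130 299 337; 136 298 338; 142 294 342; 148 290 346; 154 290 347; 160 290 346; 166 290 346; 172 290 346; 178 290 346; 184 290 346; 190 290 346; 196 290 345; 202 291 345; 208 291 345; 214 291 345; 220 291 344;
```

View pics/w2.png

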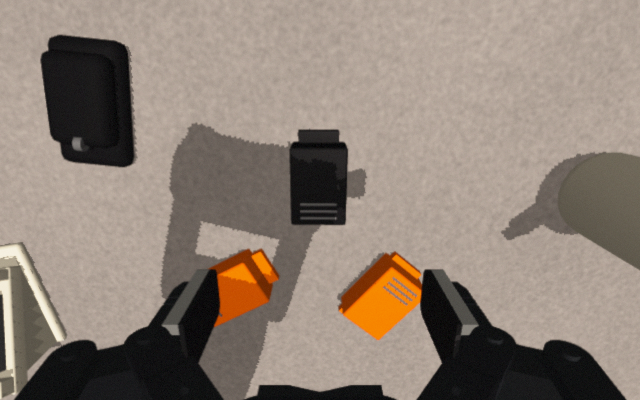

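The pack is at (318,183) with its tongue up at (318,136) and its ribs at (318,211). I'll triangulate the top face as a height check.

```bash
python3 - <<'E'
from h import *
import pickle
w=pickle.load(open('w1.pkl','rb'));v=pickle.load(open('w2.pkl','rb'))
for a,b in [((279,74),(290,147)),((324.5,74),(347,147)),((321.5,140),(345,224)),((279.5,140),(291,224))]: print(tri([(w,*a),(v,*b)]),plane(v,*b,30))
print(np.r_[v['img'][136:156,318].max(axis=1)], v['img'][216:230,300].max(axis=1),w['img'][60:80,300].max(axis=1),w['img'][132:146,300].max(axis=1))
print(tool([578-578.7,-190.2+190.7,12-162.8]))
E
```

```text
[ 614.83932609 -175.65532733   19.45984834] [ 616.48065284 -177.27227844   30.        ]
[ 604.56187689 -220.21690425   26.98223997] [ 605.15768523 -220.02418347   30.        ]
[ 540.85048662 -203.06101383   25.77837855] [ 542.65702265 -203.40880804   30.        ]
[ 549.81360623 -158.09918197   18.73080842] [ 554.20411485 -159.86383384   30.        ]
[46 42 42 40 43 42 33 19  9  9 14 13 29 28 37 41 42 38 38 41] [ 28  47  54  38  24  14  18  21  49  92 105 103 108 109] [167 174 171 133  60  44  46  44  43  42  45  46  43  35  29  38  43  46
  44  45] [104 136  97  45  39  40  34  27  27  42  81 100 104 103]
[-0.12743497 -0.04322793 15.07964495]
```

step_arm([
  [[0,0,5],[0,0,0],100],
  [[0,0,10],[0,0,0],100],
  [[0,0,14],[0,0,0],100],
  [[0,0,15],[0,0,0],100],
  [[0,0,15],[0,0,0],100],
  [[0,0,15],[0,0,0],40],
  [[0,0,15],[0,0,0],40],
  [[0,0,15],[0,0,0],40],
], squeeze=60)

```text
time_s: 3.2
eef_pos: [579.4, -190.5, 12.2]
ee_rot: [0.0, 0.992, -0.128, 0.001]
force: [-1.8, 1.1, 7.5]
grip_width: 0.52
grip_force: 63.1
```

step_arm([
  [[0,0,0],[0,0,0],40],
  [[0,0,0],[0,0,0],40],
  [[0,0,0],[0,0,0],40],
])

```text
time_s: 3.58
eef_pos: [579.4, -190.5, 12.2]
ee_rot: [0.0, 0.992, -0.128, 0.001]
force: [-1.3, 0.5, 5.7]
grip_width: 0.524
grip_force: 63.1
```

step_arm([
  [[0,0,-5],[0,0,0],40],
  [[0,0,-10],[0,0,0],40],
  [[-4,-6,-15],[0,0,-5],40],
  [[-8,-12,-20],[0,0,-9],40],
  [[-11,-18,-25],[0,0,-9],40],
  [[-14,-23,-27.8],[0,0,-9],40],
  [[-17,-28,-27.8],[0,0,-9],40],
  [[-18.2,-30.4,-27.8],[0,0,-9],40],
])

```text
time_s: 4.58
eef_pos: [485.9, 125.7, 284.0]
ee_rot: [-0.0, 0.999, -0.05, 0.001]
force: [1.1, -0.3, -2.0]
grip_width: 0.524
grip_force: 62.7
```

step_arm([
  [[0,0,0],[0,0,0],40],
  [[0,0,0],[0,0,0],40],
  [[0,0,0],[0,0,0],40],
])

```text
time_s: 4.95
eef_pos: [487.0, 123.1, 282.4]
ee_rot: [0.0, 0.999, -0.051, -0.0]
force: [0.4, -0.1, -3.1]
grip_width: 0.526
grip_force: 62.7
```

```bash
python3 - <<'E'
from h import *
import pickle
a,b=pickle.load(open('ab.pkl','rb'))
P=tri([(b,276.3,233.8),(a,377.6,205)]);print('contact',P)
w=ctrl.capture('wrist');save(w,'w3');pickle.dump(w,open('w3.pkl','wb'))
s=st();print(s['eef_pos'],s['ee_rot'],s['joints'],s['force'],s['time_s']);print(proj(w,P))
E
```

```text
contact [508.67201568 151.77748804  50.91620151]
[487.00007491 123.03963577 282.39577929] [ 9.68672196e-05  9.98697894e-01 -5.10127760e-02 -4.50691339e-04] [ 1.38858667e-02  2.29819571e-01  1.47294094e+00 -1.36015253e-04
  1.43974419e+00  1.68676989e+00] [-0.81416915 -0.395363   -1.98757163] 5.0
[289.9992243  142.32832134]
```

View pics/w3.png

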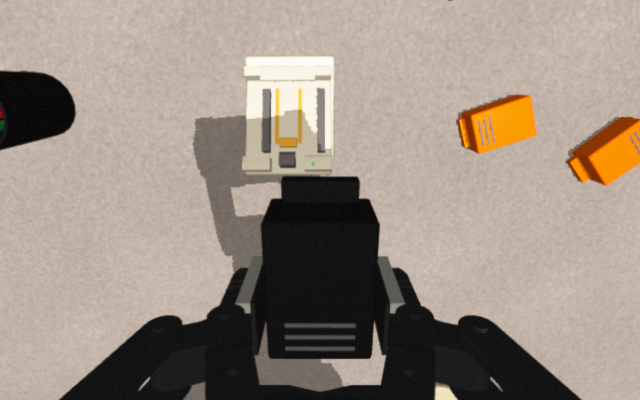

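The wrist view shows the charger aligned nearly with the image. The guides are at columns 266 and 321, the contact is at (287,142), the catch at (287,159), and the lip's edge at row 78. The guides look about 5 mm off to the right, which is world -y. I'll take a second view from another place.

step_arm([
  [[4,6,4],[0,0,0],40],
  [[7,9,8],[0,0,0],40],
  [[7,9,8],[0,0,0],40],
  [[7,9,8],[0,0,0],40],
  [[7,9,8],[0,0,0],40],
])

```text
time_s: 5.62
eef_pos: [547.5, 28.2, 204.1]
ee_rot: [-0.0, 0.999, -0.05, 0.001]
force: [-0.1, 0.2, -1.2]
grip_width: 0.517
grip_force: 62.8
```

```bash
python3 - <<'E'
from h import *
import pickle
w=pickle.load(open('w3.pkl','rb'));v=ctrl.capture('wrist');save(v,'w4');pickle.dump(v,open('w4.pkl','wb'))
s=st();print(s['eef_pos'],s['time_s'])
u=proj(v,[508.7,151.8,50.9]);print(u)
f=lambda c,u0,v0,wd,h:cv2.resize(c['img'][v0:v0+h,u0:u0+wd,::-1],(wd*4,h*4),interpolation=cv2.INTER_CUBIC)
cv2.imwrite('pics/c3.png',f(w,238,50,100,132))
x0,y0=int(max(0,u[0]-100)),int(max(0,u[1]-110));print(x0,y0)
im=v['img'][y0:y0+200,x0:x0+195,::-1];A=cv2.resize(im,None,fx=2,fy=2,interpolation=cv2.INTER_CUBIC)
B=f(w,238,50,100,132)
H=max(A.shape[0],B.shape[0]);pad=lambda i:np.vstack([i,np.zeros((H-i.shape[0],i.shape[1],3),np.uint8)])
C=np.hstack([pad(B),pad(A)]);print(C.shape);cv2.imwrite('pics/c34.png',C)
E
```

```text
[547.47733923  28.32727444 204.15288982] 5.675
[187.94982521 234.7336577 ]
87 124
(528, 790, 3)
```

View pics/c34.png

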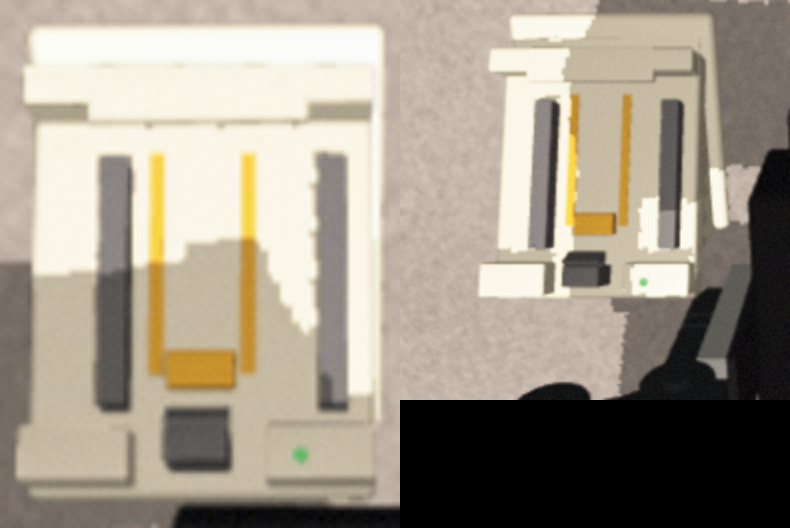

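```bash
cat > meas.py <<'E'
from h import *
import pickle
w=pickle.load(open('w3.pkl','rb'));v=pickle.load(open('w4.pkl','rb'))
A=lambda p:(238+p[0]/4,50+p[1]/4);B=lambda p:(87+(p[0]-400)/2,124+p[1]/2)
pts={'tabL':((88,121),(525,81)),'tabR':((308,122),(655,82)),
'conFL':((167,351),(575,213)),'conFR':((235,351),(614,213)),
'gL0':((100,157),(537,100)),'gL1':((96,407),(531,247)),'gR0':((345,154),(682,101)),'gR1':((346,407),(679,247)),
'postLi':((130,430),(545,263)),'postRi':((268,424),(634,263)),'postLo':((18,428),(481,263)),'postRo':((375,424),(689,262))}
if __name__=='__main__':
    P={}
    for k,(a,b) in pts.items():
        P[k]=tri([(w,*A(a)),(v,*B(b))]);print(k,P[k].round(1))
    for l,r in (('tabL','tabR'),('conFL','conFR'),('gL0','gR0'),('gL1','gR1'),('postLi','postRi'),('postLo','postRo')):
        d=P[r]-P[l];print(l,((P[l]+P[r])/2).round(1),np.linalg.norm(d[:2]).round(1),np.degrees(np.arctan2(d[0],-d[1])).round(1))
    for g in 'LR':
        d=P[f'g{g}1']-P[f'g{g}0'];print(np.linalg.norm(d),np.degrees(np.arctan2(d[1],-d[0])),np.degrees(np.arcsin(d[2]/np.linalg.norm(d))))
E
python3 meas.py
```

```text
tabL [573.6 175.4  39.9]
tabR [567.2 119.3  37.9]
conFL [515.1 161.5  53.8]
conFR [513.4 144.   54. ]
gL0 [564.2 174.   36.8]
gL1 [504.1 180.7  62. ]
gR0 [557.6 110.2  35.7]
gR1 [496.6 116.6  59.2]
postLi [499.2 171.8  70. ]
postRi [494.8 136.2  65.7]
postLo [502.4 199.6  70.2]
postRo [493.9 109.9  70. ]
tabL [570.4 147.4  38.9] 56.4 -6.5
conFL [514.2 152.8  53.9] 17.6 -5.6
gL0 [560.9 142.1  36.2] 64.2 -5.9
gL1 [500.3 148.6  60.6] 64.5 -6.7
postLi [497.  154.   67.8] 35.9 -7.1
postLo [498.1 154.7  70.1] 90.1 -5.4
65.53019541945079 6.306275781152019 22.671307240319738
65.737318875471 6.04304054736318 20.966816876061003
```

```bash
python3 - <<'E'
from meas import *
h=np.array([-.9945,.1045,0]);y=np.array([-.1045,-.9945,0]);c25,s25=np.cos(np.radians(25)),np.sin(np.radians(25))
xz={'tabL':(-37,14.5),'tabR':(-37,14.5),'conFL':(20,4),'conFR':(20,4),'gL0':(-30,10),'gL1':(36,10),'gR0':(-30,10),'gR1':(36,10),'postLi':(42,13),'postRi':(42,13),'postLo':(42,13),'postRo':(42,13)}
for k,(x,z) in xz.items():
    H=44+x*s25+z*c25
    o=[]
    for c,f,i in ((w,A,0),(v,B,1)):
        P=plane(c,*f(pts[k][i]),H); o+= [P@h-(x*c25-z*s25),P@y]
    print(k,np.round(o,1))
# pack in hand
q=R.from_quat([.998698,-.0510128,0,0]).as_matrix();T=np.array([487.,123.04,282.4])
for n,p in dict(tipL=(-41,17,8),tipR=(-41,-17,8),topL=(-31,23,30),topR=(-31,-23,30),nearL=(35,23,30),nearR=(35,-23,30)).items():
    # pack x=-tool x ; pack y: tool y ; z=-tool z
    loc=np.array([-(p[0]-1.2),p[1],-(p[2]-12.2)]);print(n,proj(w,T+q@loc).round(1))
E
```

```text
tabL [-512.1 -233.9 -513.2 -233.9]
tabR [-511.9 -177.9 -512.9 -176.9]
conFL [-512.1 -214.1 -512.9 -213.5]
conFR [-512.1 -196.6 -513.  -196.2]
gL0 [-511.5 -231.4 -512.5 -230.4]
gL1 [-511.9 -231.2 -514.2 -229.3]
gR0 [-512.4 -168.4 -512.3 -166.1]
gR1 [-512.  -168.1 -514.5 -165.2]
postLi [-511.3 -222.1 -513.5 -221.7]
postRi [-512.9 -187.6 -513.7 -183.5]
postLo [-511.8 -250.1 -513.3 -249.2]
postRo [-513.  -160.9 -514.3 -160. ]
tipL [359.1 181.5]
tipR [279.  181.6]
topL [380.2 223.5]
topR [257.8 223.6]
nearL [371.8 362.8]
nearR [266.6 362.9]
```

```bash
python3 - <<'E'
from h import *
im=cv2.imread('pics/w3.png')[165:375,235:405]
cv2.imwrite('pics/pk.png',cv2.resize(cv2.convertScaleAbs(im,alpha=2.5),None,fx=2.8,fy=2.8,interpolation=cv2.INTER_CUBIC))
E
```

```text
(no output)
```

View pics/pk.png

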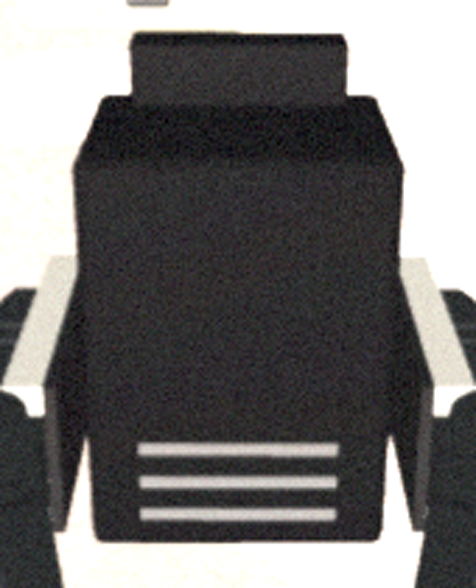

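The tongue end face and the top edges fit the prediction, so the pack sits centred and the camera bias is about 0.5 mm. The guides are about 6 mm off-centre toward bay +y. I'll compute the tilted pre-insertion pose.

```bash
cat > plan.py <<'E'
from h import *
H=np.array([-.9945,.1045,0]);Y=np.array([-.1045,-.9945,0]);U=np.array([0,0,1.]);r=np.radians
T0,S0,G=-512.2,-205.6,5.6
def b2w(x,y,z): return (T0+x*np.cos(r(25))-z*np.sin(r(25)))*H+(S0+y)*Y+(44+x*np.sin(r(25))+z*np.cos(r(25)))*U
def target(tx,tz,al,y=G,px=2.,pz=12.2):
    a=r(25+al);xh=H*np.cos(a)+U*np.sin(a);zh=-H*np.sin(a)+U*np.cos(a)
    p=b2w(tx,y,tz)+(41+px)*xh+pz*zh
    return p,np.column_stack([-xh,Y,-zh])
def move(tx,tz,al,**k):
    p,M=target(tx,tz,al,**k);s=st();q=s['ee_rot'];C=R.from_quat([q[1],q[2],q[3],q[0]]).as_matrix()
    print((tx,tz,al),'tcp',p.round(1),'shift cm',(C.T@(p-s['eef_pos'])/10).round(2),'turn',np.degrees(R.from_matrix(C.T@M).as_rotvec()).round(1))
def where(px=2.,pz=12.2):
    s=st();q=s['ee_rot'];C=R.from_quat([q[1],q[2],q[3],q[0]]).as_matrix();xh,zh=-C[:,0],-C[:,2]
    tip=s['eef_pos']-(41+px)*xh-pz*zh
    t,h=tip@H-T0,tip[2]-44;c,n=np.cos(r(25)),np.sin(r(25))
    a=np.degrees(np.arctan2(xh[2],xh@H))-25
    f=s['force'];F=[f@(H*c+U*n),f@Y,f@(-H*n+U*c)]
    print('t%.2f tip x%.1f z%.1f y%.1f pitch%.1f F(bay)'%(s['time_s'],t*c+h*n,-t*n+h*c,tip@Y-S0,a),np.round(F,1),'grip',round(float(s['grip_width']),3),'tq',np.round(s['wrist_torque'],2),'j',np.round(s['joints'],2))
E
python3 -c "
from plan import *
where();move(-28,60,15);move(-28,25,15);print(b2w(0,0,0))"
```

```text
t5.67 tip x-3.0 z164.7 y120.0 pitch-25.1 F(bay) [-0.5 -0.4 -2.3] grip 0.525 tq [-0.   -0.02 -0.  ] j [-0.16  0.38  1.47  0.    1.28  1.51]
(-28, 60, 15) tcp [555.8 142.7 123.5] shift cm [ -0.32 -11.46   8.06] turn [  0.1 -40.1   0.3]
(-28, 25, 15) tcp [541.1 144.2  91.8] shift cm [ -1.81 -11.47  11.23] turn [  0.1 -40.1   0.3]
[530.8681 150.9443  44.    ]
```

step_arm([
  [[0,-3,0],[0,-10,0],40],
  [[0,-6,0],[0,-20,0],40],
  [[0,-11.5,0],[0,-30,0.3],40],
  [[-0.3,-11.5,2],[0,-40,0.3],40],
  [[-0.3,-11.5,5],[0,-40,0.3],40],
  [[-0.3,-11.5,8],[0,-40,0.3],40],
  [[-0.3,-11.5,8],[0,-40,0.3],40],
  [[-0.3,-11.5,8],[0,-40,0.3],40],
])

```text
time_s: 6.68
eef_pos: [556.5, 142.7, 124.7]
ee_rot: [-0.017, 0.939, -0.049, -0.34]
force: [0.2, 0.1, -1.1]
grip_width: 0.52
grip_force: 62.8
```

```bash
python3 - <<'E'
from plan import *
where();move(-29,15,15);move(-29,4,15)
b=ctrl.capture('scene')
im=b['img'][150:250,320:440,::-1];cv2.imwrite('pics/s5.png',cv2.resize(im,None,fx=5,fy=5,interpolation=cv2.INTER_CUBIC))
E
```

```text
t6.67 tip x-28.2 z61.5 y5.6 pitch14.8 F(bay) [-0.7 -0.1 -1. ] grip 0.52 tq [ 0.02 -0.52 -0.02] j [0.01 0.92 0.93 0.08 1.98 1.69]
(-29, 15, 15) tcp [537.8 144.6  82.3] shift cm [ 1.27 -0.    4.46] turn [ 0.1 -0.2 -0. ]
(-29, 4, 15) tcp [533.1 145.1  72.4] shift cm [ 1.55 -0.    5.52] turn [ 0.1 -0.2 -0. ]
```

View pics/s5.png

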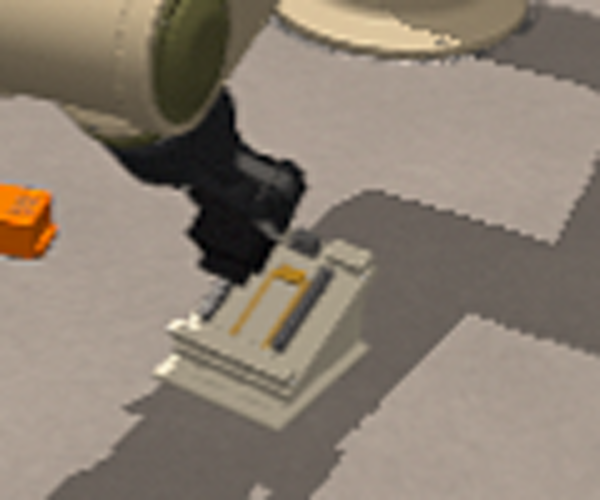

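The scene crop shows the pack hovering tilted over the bay, as planned. I'm descending.

step_arm([
  [[0.6,0,2],[0,0,0],40],
  [[1.2,0,4],[0,0,0],40],
  [[1.3,0,4.5],[0,0,0],40],
  [[1.3,0,4.5],[0,0,0],40],
  [[1.4,0,4.8],[0,0,0],40],
  [[1.5,0,5.1],[0,0,0],40],
  [[1.5,0,5.1],[0,0,0],40],
])

```text
time_s: 7.6
eef_pos: [534.7, 144.4, 74.0]
ee_rot: [-0.017, 0.938, -0.05, -0.342]
force: [0.2, 0.5, -2.3]
grip_width: 0.523
grip_force: 62.8
```

```bash
python3 - <<'E'
from plan import *
where();move(-29,4,15);move(-29,0,15)
E
```

```text
t7.60 tip x-29.7 z6.2 y6.2 pitch15.0 F(bay) [-1.1 -0.5 -2. ] grip 0.523 tq [-0.08 -0.55  0.01] j [0.02 0.93 1.05 0.08 1.85 1.69]
(-29, 4, 15) tcp [533.1 145.1  72.4] shift cm [-0.02 -0.05  0.23] turn [ 0.1  0.  -0.1]
(-29, 0, 15) tcp [531.5 145.3  68.7] shift cm [ 0.09 -0.05  0.62] turn [ 0.1  0.  -0.1]
```

step_arm([
  [[0,-0.05,0.2],[0,0,0],40],
  [[0,-0.05,0.4],[0,0,0],40],
  [[0,-0.05,0.6],[0,0,0],40],
  [[0,-0.05,0.6],[0,0,0],40],
])

```text
time_s: 8.1
eef_pos: [530.9, 145.3, 69.4]
ee_rot: [-0.017, 0.938, -0.05, -0.342]
force: [0.4, -0.0, -1.3]
grip_width: 0.524
grip_force: 62.8
```

```bash
python3 - <<'E'
from plan import *
where();move(-30,0,15)
E
```

```text
t8.10 tip x-28.1 z0.4 y5.7 pitch15.0 F(bay) [-0.9  0.  -1. ] grip 0.524 tq [-0.09 -0.55 -0.  ] j [0.02 0.93 1.07 0.08 1.84 1.69]
(-30, 0, 15) tcp [532.4 145.2  68.3] shift cm [ 0.19  0.   -0.01] turn [ 0.1  0.  -0.1]
```

step_arm([
  [[0.03,0,0.1],[0,0,0],40],
  [[0.05,0,0.2],[0,0,0],40],
  [[0.05,0,0.2],[0,0,0],40],
])

```text
time_s: 8.48
eef_pos: [530.5, 145.3, 68.6]
ee_rot: [-0.017, 0.939, -0.05, -0.341]
force: [0.6, -0.2, 4.9]
grip_width: 0.519
grip_force: 63.7
```

```bash
python3 - <<'E'
from plan import *
where()
E
```

```text
t8.47 tip x-28.2 z-0.5 y5.7 pitch14.9 F(bay) [1.6 0.1 4.7] grip 0.519 tq [-0.05 -0.03  0.05] j [0.02 0.92 1.08 0.08 1.83 1.69]
```

step_arm([
  [[0.17,0,-0.1],[0,0,0],40],
  [[0.37,0,-0.15],[0,0,0],40],
  [[0.56,0,-0.2],[0,0,0],40],
  [[0.76,0,-0.25],[0,0,0],40],
  [[0.86,0,-0.27],[0,0,0],40],
  [[0.86,0,-0.27],[0,0,0],40],
])

```text
time_s: 9.22
eef_pos: [538.5, 144.6, 64.9]
ee_rot: [-0.017, 0.938, -0.05, -0.342]
force: [-0.9, -0.2, 7.1]
grip_width: 0.521
grip_force: 63.5
```

```bash
python3 - <<'E'
from plan import *
where()
E
```

```text
t9.22 tip x-37.0 z-0.5 y5.6 pitch15.0 F(bay) [3.8 0.3 6.1] grip 0.521 tq [ 0.04  0.39 -0.01] j [0.02 0.95 1.04 0.08 1.85 1.69]
```

step_arm([
  [[0.18,0,-0.06],[0,0,0],40],
  [[0.34,0,-0.11],[0,0,0],40],
  [[0.34,0,-0.11],[0,0,0],40],
])

```text
time_s: 9.6
eef_pos: [541.9, 144.2, 63.4]
ee_rot: [-0.017, 0.938, -0.05, -0.341]
force: [0.2, -0.1, 4.9]
grip_width: 0.522
grip_force: 63.5
```

```bash
python3 - <<'E'
from plan import *
where()
E
```

```text
t9.60 tip x-40.7 z-0.4 y5.6 pitch15.0 F(bay) [1.9 0.1 4.6] grip 0.522 tq [ 0.02  0.1  -0.05] j [0.02 0.96 1.03 0.08 1.85 1.69]
```

step_arm([
  [[0.08,0,-0.02],[0,0,0],40],
  [[0.15,0,-0.04],[0,0,0],40],
  [[0.15,0,-0.04],[0,0,0],40],
])

```text
time_s: 9.98
eef_pos: [542.8, 144.1, 63.1]
ee_rot: [-0.017, 0.938, -0.049, -0.342]
force: [-4.1, -0.2, 8.2]
grip_width: 0.52
grip_force: 63.5
```

```bash
python3 - <<'E'
from plan import *
where()
for al in (15,11,7,4,2,0): move(-41.6,-.3,al)
E
```

```text
t9.97 tip x-41.6 z-0.4 y5.6 pitch15.1 F(bay) [7.2 0.7 5.8] grip 0.52 tq [ 0.05  0.91 -0.  ] j [0.02 0.96 1.02 0.08 1.85 1.69]
(-41.6, -0.3, 15) tcp [542.7 144.1  63.1] shift cm [-0.01  0.01  0.  ] turn [ 0.1  0.1 -0.1]
(-41.6, -0.3, 11) tcp [540.2 144.3  61.3] shift cm [-0.08  0.01  0.3 ] turn [ 0.1  4.1 -0.1]
(-41.6, -0.3, 7) tcp [537.8 144.6  59.3] shift cm [-0.13  0.01  0.61] turn [ 0.1  8.1 -0.1]
(-41.6, -0.3, 4) tcp [536.1 144.8  57.7] shift cm [-0.16  0.01  0.84] turn [ 0.1 11.1 -0.1]
(-41.6, -0.3, 2) tcp [535.1 144.9  56.5] shift cm [-0.17  0.01  1.  ] turn [ 0.1 13.1 -0.1]
(-41.6, -0.3, 0) tcp [534.  145.   55.4] shift cm [-0.17  0.01  1.16] turn [ 0.1 15.1 -0.1]
```

step_arm([
  [[-0.03,0,0.15],[0,2,0],40],
  [[-0.05,0,0.3],[0,4,0],40],
  [[-0.08,0,0.45],[0,6,0],40],
  [[-0.1,0,0.61],[0,8,0],40],
  [[-0.1,0,0.61],[0,8,0],40],
])

```text
time_s: 10.6
eef_pos: [538.6, 144.5, 58.7]
ee_rot: [-0.014, 0.96, -0.051, -0.275]
force: [1.8, -0.1, 7.3]
grip_width: 0.526
grip_force: 63.7
```

```bash
python3 - <<'E'
from plan import *
where()
for al in (7,4,2,0): move(-42,-.3,al)
E
```

```text
t10.60 tip x-42.6 z-0.4 y5.6 pitch6.9 F(bay) [ 1.5 -0.1  7.4] grip 0.526 tq [ 0.08 -0.07 -0.03] j [0.02 0.87 1.15 0.07 1.67 1.69]
(-42, -0.3, 7) tcp [538.2 144.5  59.1] shift cm [-0.06  0.   -0.01] turn [ 0.1 -0.1 -0.1]
(-42, -0.3, 4) tcp [536.5 144.7  57.5] shift cm [-0.12  0.    0.22] turn [ 0.1  2.9 -0.1]
(-42, -0.3, 2) tcp [535.4 144.8  56.4] shift cm [-0.15  0.    0.37] turn [ 0.1  4.9 -0.1]
(-42, -0.3, 0) tcp [534.4 144.9  55.2] shift cm [-0.18  0.    0.53] turn [ 0.1  6.9 -0.1]
```

step_arm([
  [[-0.03,0,0.11],[0,1.5,0],40],
  [[-0.06,0,0.22],[0,2.9,0],40],
  [[-0.09,0,0.37],[0,4.9,0],40],
  [[-0.09,0,0.37],[0,4.9,0],40],
])

```text
time_s: 11.1
eef_pos: [536.5, 144.8, 56.1]
ee_rot: [-0.012, 0.971, -0.051, -0.233]
force: [3.6, 0.6, 7.2]
grip_width: 0.519
grip_force: 63.9
```

```bash
python3 - <<'E'
from plan import *
where()
for al in (2,0,-1): move(-42.4,-.4,al)
E
```

```text
t11.10 tip x-43.0 z-0.1 y5.6 pitch2.0 F(bay) [-0.2 -0.9  8. ] grip 0.519 tq [ 0.09 -0.47 -0.01] j [0.03 0.82 1.23 0.06 1.56 1.69]
(-42.4, -0.4, 2) tcp [535.7 144.8  56.1] shift cm [-0.07  0.01  0.03] turn [ 0.1 -0.  -0.1]
(-42.4, -0.4, 0) tcp [534.7 144.9  54.9] shift cm [-0.11  0.01  0.18] turn [ 0.1  2.  -0.1]
(-42.4, -0.4, -1) tcp [534.2 145.   54.4] shift cm [-0.12  0.01  0.25] turn [ 0.1  3.  -0.1]
```

step_arm([
  [[-0.03,0,0.11],[0,1,0],40],
  [[-0.05,0,0.21],[0,2,0],40],
  [[-0.06,0,0.26],[0,2.5,0],40],
  [[-0.06,0,0.26],[0,2.5,0],40],
])

```text
time_s: 11.6
eef_pos: [535.9, 144.9, 55.1]
ee_rot: [-0.011, 0.976, -0.052, -0.211]
force: [6.9, -0.9, 13.1]
grip_width: 0.525
grip_force: 64.9
```

```bash
python3 - <<'E'
from plan import *
where()
E
```

```text
t11.60 tip x-43.5 z0.7 y5.6 pitch-0.6 F(bay) [-0.7  0.2 14.8] grip 0.525 tq [-0.1  -0.16  0.02] j [0.03 0.79 1.27 0.05 1.5  1.69]
```

step_arm([
  [[0,0,0],[0,0,0],75],
  [[0,0,0],[0,0,0],75],
  [[0,0,-0.1],[0,0,0],75],
  [[0,0,-3],[0,0,0],75],
  [[0,0,-6],[0,0,0],75],
  [[-2.2,0,-6],[0,0,0],0],
  [[-2.2,0,-6],[0,0,0],0],
  [[-2.2,0,-6],[0,0,0],0],
])

```text
time_s: 12.6
eef_pos: [539.1, 144.5, 116.7]
ee_rot: [-0.01, 0.976, -0.052, -0.213]
force: [-0.1, 0.2, -0.7]
grip_width: 0.112
grip_force: 0.0
```

```bash
python3 - <<'E'
from plan import *
where();s=st();print(s['eef_pos'],s['grip_width'])
v=ctrl.capture('wrist');u=proj(v,b2w(0,0,30));print(u)
im=v['img'][60:320,150:490,::-1];cv2.imwrite('pics/w5.png',cv2.resize(cv2.convertScaleAbs(im,alpha=1.6),None,fx=2.3,fy=2.3,interpolation=cv2.INTER_CUBIC))
E
```

```text
t12.60 tip x-20.3 z57.7 y5.6 pitch-0.4 F(bay) [-0.2 -0.2 -0.7] grip 0.112 tq [-0.02 -0.19 -0.01] j [0.03 0.73 1.21 0.05 1.63 1.69]
[539.06396377 144.4812876  116.67205149] 0.11173777355301592
[308.79393538 198.90890147]
```

View pics/w5.png

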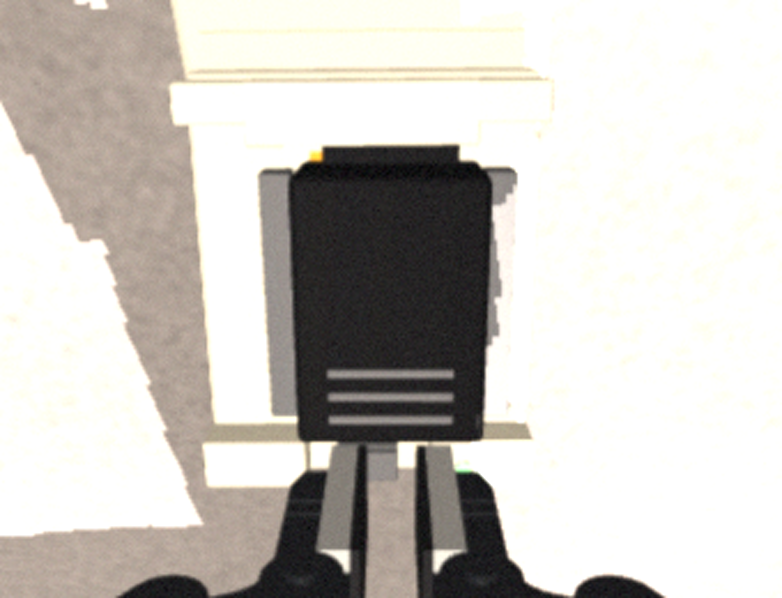

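The pack sits between the guides with its tongue under the lip at (390,147). It may not be latched yet, so I'll press on the ledge end with shut fingers.

step_arm([
  [[0,0,1],[0,0,0],0],
  [[0,0,2.5],[0,0,0],0],
  [[0,0,3.3],[0,0,0],0],
  [[0,0,3.6],[0,0,0],0],
  [[0,0,3.6],[0,0,0],0],
])

```text
time_s: 13.28
eef_pos: [524.1, 146.1, 84.5]
ee_rot: [-0.01, 0.976, -0.051, -0.213]
force: [0.3, 1.1, -0.3]
grip_width: 0.001
grip_force: 0.0
```

```bash
python3 -c "
from plan import *
where()"
```

```text
t13.28 tip x-20.3 z22.1 y5.6 pitch-0.4 F(bay) [-0.3 -1.2 -0.2] grip 0.001 tq [-0.01 -0.25  0.05] j [0.03 0.73 1.29 0.05 1.54 1.69]
```

step_arm([
  [[0,0,0.15],[0,0,0],0],
  [[0,0,0.3],[0,0,0],0],
  [[0,0,0.3],[0,0,0],0],
])

```text
time_s: 13.65
eef_pos: [522.8, 146.2, 81.8]
ee_rot: [-0.01, 0.976, -0.051, -0.213]
force: [-0.0, 0.6, 2.2]
grip_width: 0.003
grip_force: 0.5
```

```bash
python3 -c "
from plan import *
where()"
```

```text
t13.65 tip x-20.3 z19.2 y5.7 pitch-0.4 F(bay) [ 1.  -0.6  1.9] grip 0.003 tq [-0.01 -0.17  0.01] j [0.03 0.74 1.3  0.05 1.53 1.69]
```

step_arm([
  [[0,0,0.1],[0,0,0],0],
  [[0,0,0.2],[0,0,0],0],
  [[0,0,0.2],[0,0,0],0],
])

```text
time_s: 14.02
eef_pos: [522.4, 146.3, 81.1]
ee_rot: [-0.01, 0.976, -0.051, -0.212]
force: [-0.0, -0.0, 8.0]
grip_width: 0.002
grip_force: 4.1
```

```bash
python3 -c "
from plan import *
where()"
```

```text
t14.03 tip x-20.3 z18.4 y5.6 pitch-0.5 F(bay) [3.4 0.  7.2] grip 0.002 tq [-0.    0.38 -0.  ] j [0.03 0.73 1.3  0.05 1.53 1.69]
```

step_arm([
  [[0,0,0.1],[0,0,0],0],
  [[0,0,0.2],[0,0,0],0],
  [[0,0,0.2],[0,0,0],0],
])

```text
time_s: 14.4
eef_pos: [522.4, 146.3, 81.0]
ee_rot: [-0.011, 0.976, -0.051, -0.211]
force: [2.2, -1.5, 19.9]
grip_width: -0.001
grip_force: 9.7
```

```bash
python3 -c "
from plan import *
where()"
```

```text
t14.40 tip x-20.3 z18.4 y5.6 pitch-0.6 F(bay) [ 6.3  1.3 19.1] grip -0.001 tq [-0.07  1.08  0.04] j [0.03 0.73 1.3  0.05 1.53 1.69]
```

step_arm([
  [[0,0,-0.5],[0,0,0],0],
  [[0,0,-3],[0,0,0],0],
  [[0,0,-8],[0,0,0],0],
  [[4,0,-12],[0,0,0],0],
  [[4,0,-12],[0,0,0],0],
  [[4,0,-12],[0,0,0],0],
])

```text
time_s: 15.15
eef_pos: [606.2, 137.6, 169.3]
ee_rot: [-0.01, 0.975, -0.051, -0.214]
force: [0.1, 0.8, -0.2]
grip_width: -0.003
grip_force: 0.0
```

```bash
python3 - <<'E'
from plan import *
where()
v=ctrl.capture('wrist');a=ctrl.capture('scene')
for p in ((-31,5.6,30),(35,5.6,30),(37,0,10)): print(proj(v,b2w(*p)).round(0))
i=cv2.resize(v['img'][90:290,210:410,::-1],(480,480),interpolation=cv2.INTER_CUBIC)
j=cv2.resize(a['img'][180:240,345:405,::-1],(480,480),interpolation=cv2.INTER_CUBIC)[:,80:400]
cv2.imwrite('pics/e1.png',cv2.convertScaleAbs(np.hstack([i,j]),alpha=1.2))
E
```

```text
t15.15 tip x-59.2 z133.8 y5.5 pitch-0.2 F(bay) [-0.1 -0.8 -0.2] grip -0.003 tq [-0.02 -0.2  -0.06] j [0.01 0.84 0.87 0.05 1.86 1.69]
[319. 176.]
[320. 255.]
[313. 246.]
```

View pics/e1.png

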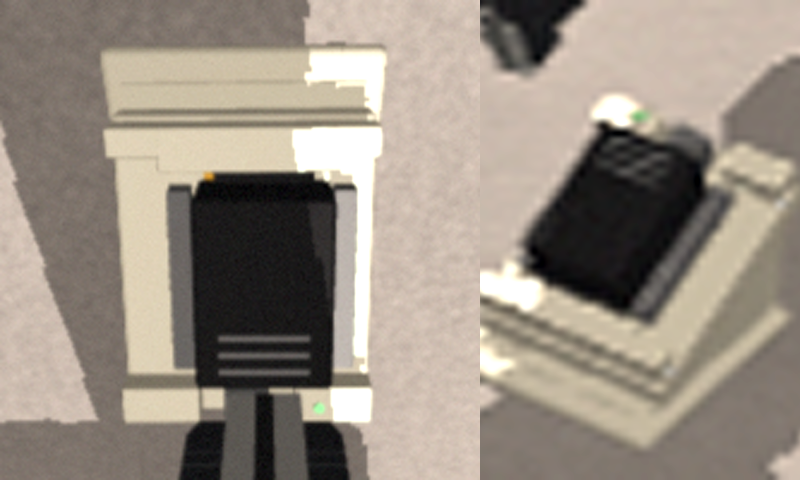

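The pack sits flat and parallel to the guides, at about (265,290) in the left half. The light touch met its top about 1 mm above home. An unlatched pack would have been pushed up by several mm, and at 20 N it was rigid, so the catch is holding it.

```bash
python3 -c "
from rig import ctrl
print(ctrl.finish_job())"
```

```text
the job is handed in; nothing more can be done
None
```

The battery pack is in the charger with its tongue under the lip, sitting flat between the guides and apparently held by the catch (judged by touch, since the catch itself was out of view). The pack is released, the arm is clear, nothing else was touched, and the job was handed in at about 15 s.

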